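# Check the colour probe and hang it up

## Task

Take the orange colour probe out of its dock by the white eye plate and check it: touch the middle of the white reference tile with its metal foot for a moment, then the middle of the dark blue tile. Then set the probe down flat on the green mat, let go, take it again by its orange body and hang it by its eye on the red-tipped peg of the stand, well down the peg with its body hanging below against the sloping board. Leave the other things on the bench where they stand.

Things in the scene. Friction and masses are not known exactly. Their poses are not given: they have to be found in the camera images.
- probe: loose colour probe, 177 mm, 0.16 kg. Orange body 28 mm wide, x -42 to 85, z 14 to 36 mm. White eye plate 36 wide, x -92 to -42, z 20 to 30 mm, with a 25 mm hole along z. Steel foot, 18 mm diameter, under x = 74 (z 0 to 14); 14 mm heel under x = -30, so it stands level. Origin: level of the foot's underside, on the middle line; x from eye to foot, z up. Starts in the dock, 6 mm above the table
- probe_eye (a point): centre of the eye plate's 25 mm hole, at (-70, 0, 25) mm in the probe's frame; the hole runs along the probe's z
- probe_tip (a point): middle of the steel foot's flat end, at (74, 0, 0) mm in the probe's frame
- dock: fixed grey open-topped dock, origin on the table below the docked probe's origin, same axes. Floor 6 mm thick; side walls 34 mm apart inside, 46 mm high (above the docked probe's top), x -33 to 93 mm; end wall 36 mm high at x = 92 mm. Only the eye plate sticks out; the probe lifts straight up
- tile_white: fixed white tile 52 x 52 x 6 mm lying on the reference block, origin at the centre of its underside, 28 mm above the table, so its top is 34 mm above the table
- tile_blue: fixed dark blue tile, same size and height; which of the two places each tile has varies
- block: fixed dark grey block 80 (x) x 170 (y) x 28 mm that carries the two tiles side by side, centres 38 mm either side of the middle along its y; origin at the centre of its underside
- mat: fixed flat green rubber mat 130 (x) x 220 (y) x 4 mm, origin at the centre of its underside; its top is 4 mm above the table
- stand: fixed stand, 245 mm high at most. Blue foot 190 (x) x 120 (y) x 12 mm, origin at the centre of its underside, front towards -x. White board 110 mm wide rises from near the front, leaning back to +x, 60 degrees from level. Two blue guards, 52 mm apart inside, stand 55 mm out of the board beside the peg, from 30 mm below to 45 mm above it: no room for fingers beside the eye plate
- peg: steel peg, 10 mm in diameter, 65 mm long, red tip, on the stand's board between the guards. Origin at its root on the board, 174 mm above the table; z runs along the peg to its tip, towards the stand's front and up, 50 degrees from level; y is level across the board. The board is clear for 185 mm below it
- water_bottle: bystander: clear bottle with red cap, 190 mm high, 62 mm in diameter, origin at its base
- cup_a: bystander: small clear sample cup, 48 mm in diameter, 45 mm high, origin at its base
- cup_b: bystander: small clear sample cup, 48 mm in diameter, 45 mm high, origin at its base
- dropper: bystander: small white dropper bottle with green cap, 55 mm high, origin at its base
- carton: bystander: green and white carton 70 x 120 x 35 mm, origin at its underside
- jar: bystander: clear jar with white lid, 90 mm in diameter and high, origin at its base
Not all that is in view belongs to the job. Of the things that look like the probe, the larger one is meant.

How it is judged:
By the outcome, as a careful person would: the job done as asked, in the order asked, and still so for the second after the job is handed in, with the robot touching nothing.
It also fails if it takes over 69 s, if anything falls off the work surface, if the arm or the gripper's body presses on something with over 40 N, if the wrist force passes 120 N, or if a joint passes its speed limit or range.

## Robot

A 6-joint arm with a two-finger parallel gripper is mounted at the origin on the work surface. World frame = base frame: x ahead of the robot, y to its left, z up, the work surface at z = 0. Lengths are in m, angles in rad, forces in N, time in s.
With the tool pointing down it reaches from about 0.35 to 0.875 m from the base axis. Payload 4.2 kg.
Tool frame: the origin (TCP) lies at the very end of the fingers, on their centre line; the grasp point (between the pads) lies 19 mm behind it (manip.pinch_z is the distance from the TCP to the grasp point, in m); z points along the fingers, y is the line along which they close (so a half turn about z gives the same grasp; the last joint's range is limited). The gripper opens to 85 mm and grips with 20 to 120 N. Pads are 22 mm wide; open, the fingers measure 114 mm over their backs; the gripper's body (76 mm by 85 mm) begins 54 mm behind the grasp point. The pads swing forward as they close: fully open they stand 13 mm farther back than shut.
Start: joints at [-0.942, 0.385, 0.008, 0, -1.194, -0.259], TCP at [0.226, -0.583, 0.231] pointing down, gripper open.
Joint ranges: [-3.14, 3.14], [-1.21, 2.06], [-1.07, 1.41], [-3.16, 2.05], [-2.99, -0.16], [-3.1, 3.1]. Speed limits (rad/s): [2.79, 2.79, 3.14, 3.14, 3.14, 3.14].

## Interface

Orientations are given as [roll, pitch, yaw] about the fixed x, y, z axes, in that order (R = Rz(yaw) Ry(pitch) Rx(roll)).
In Python, from cell import manip gives the robot as it stands.
- The arm moves only by the tool play_rows, never from a script. Its argument "commands" is a list of rows, each a list of 3 entries, a list of its own where there are three numbers: the shift along the tool's x, y, z in m, then the turn, a rotation vector about the tool's x, y, z in rad, then the finger opening in m, from 0 to 0.0854. A call has 1 to 12 rows; each row shifts and turns the commanded pose from where the row before left it, along the tool's axes as they then stand; what a row does not reach is not made up. A row lasts 1/8 s, in which the tool goes at most 62.5 mm and 10.7 degrees, less where a joint would pass 70% of its speed; a pose out of reach is approached as far as the arm can. A call is refused whole if a number of a shift passes 0.0625 or a number of a turn 0.188, either way. A call with a gripper value outside its range is refused whole. The fingers move at their own pace and stop on an object; the grip force is fixed at half the most. Time passes only in rows, so rows that do not move let the fingers close. It gives the time, the measured TCP pose, the force, the opening and the grip force at its end, in the units of the state.
- manip.get_state(): the state, without advancing time (a new reading comes with each control period).
- manip.get_image(name): name is "scene" or "top" or "wrist"; returns (picture, depth): 480x640x3 uint8, blue, green, red; 480x640 float32, m along the optical axis (not along the pixel's ray), 0 where there is no reading.
- manip.camera_info(name): a dict with "fx", "fy", "cx", "cy" (pixels), "extrinsics" (4x4, takes a point from world to camera coordinates). Camera axes: x right, y down, z forward; pixel columns grow to the right and rows downward; lengths in m; the calibration is good to about 2 mm. A picture is of the moment at which its call begins: read the wrist's pose just before it. camera_info takes no time and is no camera call; for the wrist camera it gives the pose at the moment of the call.
- manip.job_done(): hands the job in; it is judged then, once.
The state is a dict: "t": time; "joint_positions": joint angles; "dq": joint speeds; "effort": joint torques, N m; "tcp_pos": TCP position; "eef_rot": TCP orientation; "contact_force": force on the tool from outside, world axes, zero at the start; "torque": the same for the moment, N m; "width": opening from 0.0 (shut) to 1.0 (fully open); "grasp_force": force on a finger pad.
Only numpy, scipy, OpenCV 4.12 (cv2) and the standard library are available. Lean on these libraries where they do the work, as an engineer would, in place of code of your own. Each camera call takes 0.05 s, during which the arm holds its last target. There are 200 camera calls.

## Working session

There is one attempt and no reset: what is moved stays moved. The work goes in short steps, Python scripts to look and compute and a tool call to move; the robot and the scene stay as the last step left them, time stands still between calls to the robot, and variables do not carry over. Pictures are saved under pics/ and viewed, at most 12 in all, crops included, and the job is handed in when it is done.

Besides the shell and the picture viewer there is one more tool, called after "Request:" as name(argument=value, ...), one argument or row to a line, values as JSON. play_rows: Moves the arm, as the interface text tells. Its arguments: {"type":"object","properties":{"commands":{"type":"array"}},"required":["commands"]}

```bash
ls; mkdir -p pics; cat > h.py <<'E'
import numpy as np, cv2
from cell import manip
from scipy.spatial.transform import Rotation as R
def snap(n):
    ci=manip.camera_info(n); im,d=manip.get_image(n)
    np.savez('%s.npz'%n,im=im,d=d,E=ci['extrinsics'],K=[ci['fx'],ci['fy'],ci['cx'],ci['cy']])
    return im
def P(n,u,v,z=None,w=1):
    f=np.load('%s.npz'%n); fx,fy,cx,cy=f['K']; E=np.linalg.inv(f['E'])
    r=np.array([(u-cx)/fx,(v-cy)/fy,1])
    if z is None:
        p=f['d'][int(v)-w:int(v)+w+1,int(u)-w:int(u)+w+1]; s=np.median(p[p>0])
    else:
        s=(z-E[2,3])/(E[:3,:3]@r)[2]
    return E[:3,:3]@(r*s)+E[:3,3]
def px(n,p):
    f=np.load('%s.npz'%n); fx,fy,cx,cy=f['K']; c=f['E'][:3,:3]@p+f['E'][:3,3]
    return c[0]/c[2]*fx+cx,c[1]/c[2]*fy+cy
E
python3 - <<'E'
from h import *
for n in('top','scene'): cv2.imwrite(f'pics/{n}0.png',snap(n))
print(manip.get_state()); print(manip.pinch_z)
E
```

```text
pics
{'t': 0.1, 'joint_positions': array([-9.42430541e-01,  3.85491306e-01,  6.74535529e-03, -4.35107636e-04,
       -1.19398758e+00, -2.58640389e-01]), 'dq': array([ 0.00032937, -0.00238091,  0.00226397,  0.00124738,  0.00037211,
        0.00089093]), 'effort': array([-2.64780201e-04, -3.93320096e+01,  1.88930494e+01,  4.19791326e+00,
       -2.55729748e-03,  3.73421869e-06]), 'tcp_pos': array([ 0.2256987 , -0.58226214,  0.23031721]), 'eef_rot': array([ 3.13961646e+00, -1.04654503e-04, -2.77202765e+00]), 'contact_force': array([-0.53532664,  0.45555977,  1.09015048]), 'torque': array([ 0.01013395,  0.01723083, -0.00987711]), 'grasp_force': 0.0, 'width': 1.0011308177027496}
0.0187
```

View pics/top0.png

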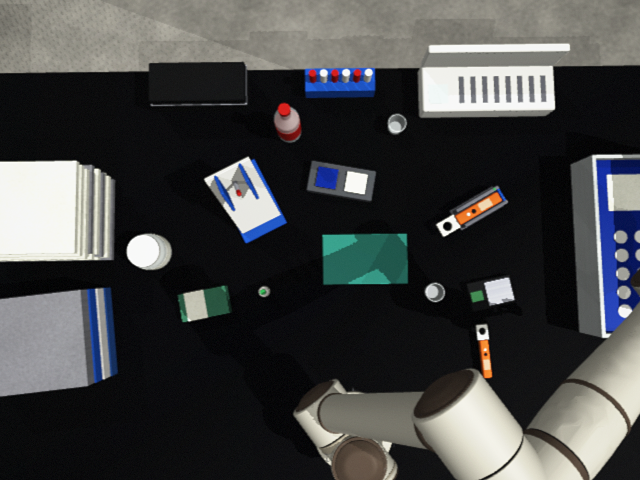

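View pics/scene0.png

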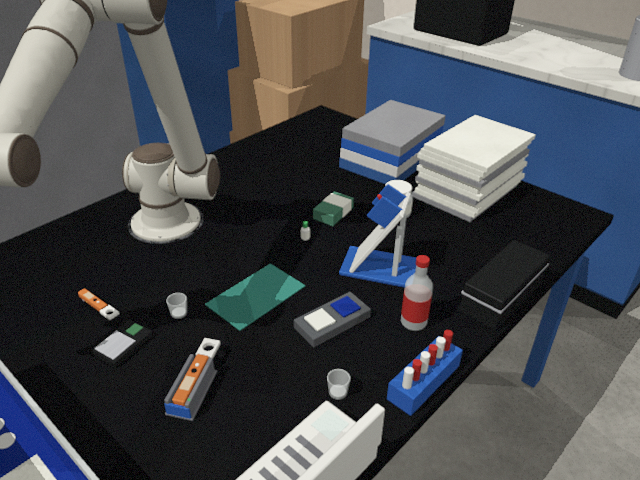

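The top view shows two look-alikes: the docked orange probe at about (472,212), with its eye plate at (447,227), and a smaller orange one lying at (485,350). The docked one is larger, so I choose it. The white tile is at (356,183), the blue tile at (327,178), the mat at (365,259) and the stand at (245,198) with its red tip near (239,193). I'll check these in a close crop.

```bash
python3 - <<'E'
from h import *
t=cv2.imread('pics/top0.png')
def c(x,y,w,h): return cv2.resize(t[y:y+h,x:x+w],(400,300),interpolation=cv2.INTER_CUBIC)
# 100x75 px -> x4
a=np.vstack([np.hstack([c(425,170,100,75),c(295,145,100,75)]),np.hstack([c(195,145,100,75),c(195,185,100,75)])])
cv2.imwrite('pics/crop0.png',a)
for n,u,v in(('eye',447,227),('body',472,212),('end',500,194),('white',356,183),('blue',327,178),('matc',365,259),('m1',323,235),('m2',407,234),('m3',407,284),('tip',239,193),('bottle',285,112),('cup',397,124),('cup2',434,292)): print(n,P('top',u,v).round(4))
E
```

```text
eye [ 5.187e-01 -2.551e-01  2.000e-04]
body [ 0.5524 -0.3097  0.0432]
end [ 0.5987 -0.3855  0.0364]
white [ 0.6327 -0.0162  0.0348]
blue [0.6465 0.0582 0.0361]
matc [ 0.438  -0.0378  0.0034]
m1 [0.5023 0.0707 0.0019]
m2 [ 0.5016 -0.1491  0.0025]
m3 [ 3.714e-01 -1.460e-01 -3.000e-04]
tip [0.5811 0.2525 0.2253]
bottle [0.7715 0.1529 0.1915]
cup [ 0.7948 -0.1302  0.0042]
cup2 [ 0.3498 -0.215   0.0034]
```

View pics/crop0.png

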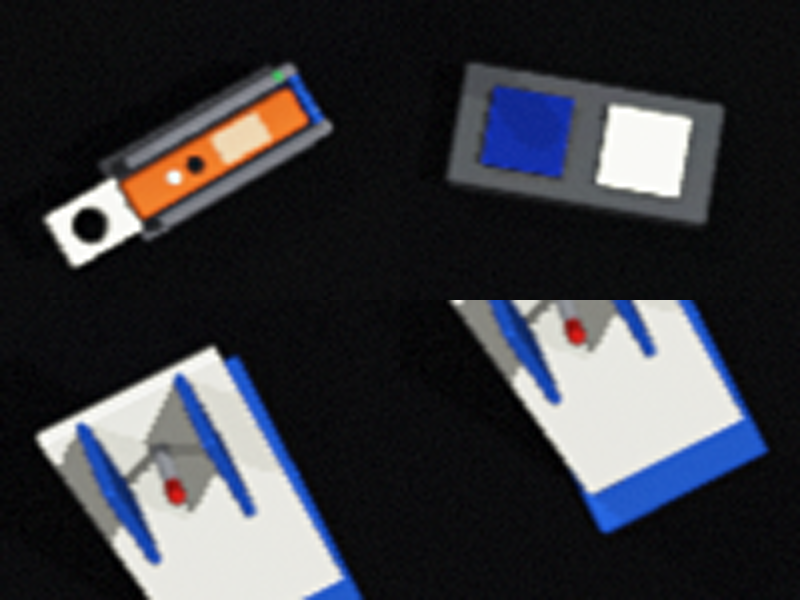

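The crop shows the larger probe in the dock with its eye hole at crop (90,224) and its body running to (302,105). The tiles and the peg's red tip are also clear, so the docked probe is confirmed. Next I'll work out the poses and the first approach.

```bash
cat >> h.py <<'E'
def pose(yaw,tilt=0):
    "tool down, x axis at yaw (deg)"
    return R.from_euler('xyz',[180,0,yaw],degrees=True)
def go(p,Rt,n=None,start=None):
    if start is None:
        s=manip.get_state(); p0=s['tcp_pos']; R0=R.from_euler('xyz',s['eef_rot'])
    else: p0,R0=start
    w=(R0.inv()*Rt).as_rotvec(); d=np.array(p)-p0
    if n is None: n=int(np.ceil(max(np.linalg.norm(d)/.05,np.linalg.norm(w)/.17,1)))
    M=sum(R.from_rotvec(w*i/n).as_matrix() for i in range(n))
    sh=np.linalg.solve(M,R0.inv().apply(d))
    print('rows',n,'shift',sh.round(4).tolist(),'turn',(w/n).round(4).tolist(),'| world d',d.round(4),'deg',np.degrees(w).round(1))
    return (np.array(p),Rt)
E
python3 - <<'E'
from h import *
print([a for a in dir(manip) if a[0]!='_'])
T=lambda u,v,z:P('top',u,v,z)
q=lambda u,v,x,y,z:T(x+u/4,y+v/4,z)
eye=q(90,224,425,170,.036); a=q(132,201,425,170,.042); b=q(302,105,425,170,.042)
yaw=np.degrees(np.arctan2(*(b-eye)[1::-1])); print('eye',eye,'a',a,'b',b,np.linalg.norm((b-eye)[:2]),yaw)
for n,u,v in(('white',646-400,150),('blue',527-400,131)): print(n,q(u,v,295,145,.034))
fl=T(245.75,243,.012);fr=T(286.75,223,.012);br=T(254.25,159.25,.012)
print('stand',fl,fr,br,np.linalg.norm(fl-fr),np.linalg.norm(br-fr),np.degrees(np.arctan2(*(br-fr)[1::-1])),np.degrees(np.arctan2(*(fl-fr)[1::-1]))-90)
print('tip',T(239,193,.222))
ci=manip.camera_info('wrist'); s=manip.get_state()
C=np.linalg.inv(ci['extrinsics']); R0=R.from_euler('xyz',s['eef_rot'])
print('cam in tool',R0.inv().apply(C[:3,3]-s['tcp_pos']), (R0.inv().as_matrix()@C[:3,:3]).round(3),ci['fx'])
e=np.array([np.cos(np.radians(yaw)),np.sin(np.radians(yaw))])
g=np.r_[eye[:2]+.006*e,.10]
go(g,pose(yaw))
E
```

```text
['PlanningError', 'camera_info', 'get_image', 'get_state', 'job_done', 'pinch_z']
eye [ 0.518209   -0.24778033  0.036     ] a [ 0.5319885  -0.27357718  0.042     ] b [ 0.59201066 -0.38455283  0.042     ] 0.1554136488624165 -61.648953724538714
white [ 0.63413285 -0.01755369  0.034     ]
blue [0.64756571 0.0587818  0.034     ]
stand [0.48382286 0.27085554 0.012     ] [0.53425443 0.1643231  0.012     ] [0.70335604 0.24792937 0.012     ] 0.11786646311127338 0.18864082346922093 26.30845364830313 25.332486463749774
tip [0.58164468 0.25303524 0.222     ]
cam in tool [ 0.08030304  0.00077923 -0.14245173] [[-0.002 -0.949 -0.315]
 [ 1.    -0.002 -0.   ]
 [-0.001 -0.315  0.949]] 343.93076209503084
rows 10 shift [-0.0478, -0.0145, 0.013] turn [0.0002, 0.0002, -0.1696] | world d [ 0.2954  0.3292 -0.1303] deg [  0.1   0.1 -97.2]
```

Request:
play_rows(
  commands=[
    [[-0.0478,-0.0145,0.013],[0,0,-0.1696],0.085],
    [[-0.0478,-0.0145,0.013],[0,0,-0.1696],0.085],
    [[-0.0478,-0.0145,0.013],[0,0,-0.1696],0.085],
    [[-0.0478,-0.0145,0.013],[0,0,-0.1696],0.085],
    [[-0.0478,-0.0145,0.013],[0,0,-0.1696],0.085],
    [[-0.0478,-0.0145,0.013],[0,0,-0.1696],0.085],
    [[-0.0478,-0.0145,0.013],[0,0,-0.1696],0.085],
    [[-0.0478,-0.0145,0.013],[0,0,-0.1696],0.085],
    [[-0.0478,-0.0145,0.013],[0,0,-0.1696],0.085],
    [[-0.0478,-0.0145,0.013],[0,0,-0.1696],0.085],
    [[0,0,0],[0,0,0],0.085],
  ],
)

```text
t: 1.48
tcp_pos: [0.5205, -0.2506, 0.0999]
eef_rot: [3.139, 0.003, -1.071]
contact_force: [-0.1, -0.1, 0.6]
width: 0.996
grasp_force: 0.0
```

```bash
python3 - <<'E'
from h import *
s=manip.get_state(); print(s['t'],s['tcp_pos'],np.degrees(s['eef_rot']),s['joint_positions'])
cv2.imwrite('pics/w1.png',snap('wrist'))
E
```

```text
1.475 [ 0.5204603  -0.25058137  0.09990131] [ 1.79840618e+02  1.77707625e-01 -6.13700029e+01] [-0.16878956  0.43325674 -0.2787766  -0.00093444 -0.86286856  0.66909068]
```

View pics/w1.png

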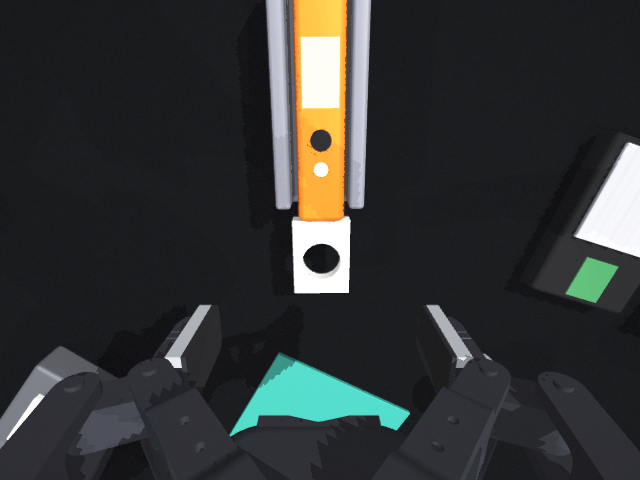

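The wrist view shows the eye plate at (293–350, 219–293) with its hole at (321,259). The probe runs straight up the image along the tool's x.

```bash
python3 - <<'E'
from h import *
eye=P('wrist',321.5,259,.036); b1=P('wrist',321,107,.042);ends=P('wrist',321,293.5,.036),P('wrist',321.5,218,.036)
yaw=np.degrees(np.arctan2(*(b1-eye)[1::-1])); print(eye,yaw,ends,np.linalg.norm(ends[0]-ends[1]),P('wrist',300,240))
e=np.array([np.cos(np.radians(yaw)),np.sin(np.radians(yaw))])
go(np.r_[eye[:2]+.007*e,.031-.0187],pose(yaw),4)
E
```

```text
[ 0.5184427  -0.24954386  0.036     ] -61.11425277531269 (array([ 0.50685324, -0.22765556,  0.036     ]), array([ 0.53154444, -0.27350199,  0.036     ])) 0.05207255567394305 [ 0.5365921  -0.25438345  0.03592946]
rows 4 shift [0.0008, 0.0003, 0.0221] turn [0.0003, 0.0003, -0.0017] | world d [ 0.0005 -0.0034 -0.0884] deg [ 0.1  0.1 -0.4]
```

Request:
play_rows(
  commands=[
    [[0.001,0,0.022],[0,0,-0.002],0.085],
    [[0.001,0,0.022],[0,0,-0.002],0.085],
    [[0.001,0,0.022],[0,0,-0.002],0.085],
    [[0,0,0.022],[0,0,0],0.085],
    [[0,0,0],[0,0,0],0.02],
    [[0,0,0],[0,0,0],0.02],
    [[0,0,0],[0,0,0],0.02],
    [[0,0,0],[0,0,0],0.02],
    [[0,0,0],[0,0,0],0.02],
    [[0,0,0],[0,0,0],0.02],
  ],
)

```text
t: 2.78
tcp_pos: [0.5238, -0.2569, 0.0146]
eef_rot: [-3.14, -0.002, -1.069]
contact_force: [-1.9, -1.4, 6.7]
width: 0.408
grasp_force: 60.5
```

Request:
play_rows(
  commands=[
    [[0,0,-0.015],[0,0,0],0.02],
    [[0,0,-0.025],[0,0,0],0.02],
    [[0,0,-0.03],[0,0,0],0.02],
    [[0,0,-0.03],[0,0,0],0.02],
    [[0,0,-0.02],[0,0,0],0.02],
    [[0,0,0],[0,0,0],0.02],
  ],
)

```text
t: 3.52
tcp_pos: [0.5238, -0.2562, 0.135]
eef_rot: [-3.139, -0.002, -1.07]
contact_force: [0.9, 0.6, -2.6]
width: 0.406
grasp_force: 60.5
```

```bash
python3 - <<'E'
from h import *
s=manip.get_state(); print(s['t'],s['tcp_pos'],np.degrees(s['eef_rot']),s['joint_positions'],s['contact_force'],s['width'])
cv2.imwrite('pics/w2.png',snap('wrist'))
f=np.load('wrist.npz')
for v in range(20,300,20): print(v,f['im'][v,321], P('wrist',321,v).round(4))
E
```

```text
3.525 [ 0.52380142 -0.25623915  0.13504503] [-1.79825222e+02 -1.09787812e-01 -6.12874640e+01] [-1.77592691e-01  3.98106281e-01 -2.31925350e-01 -5.25600989e-04
 -9.37187404e-01  6.79034331e-01] [ 0.86516254  0.58641191 -2.57644991] 0.40609803749664913
20 [204 234 252] [ 0.5762 -0.3523  0.1617]
40 [206 235 252] [ 0.5737 -0.3479  0.1613]
60 [205 235 252] [ 0.5711 -0.3431  0.1615]
80 [205 235 252] [ 0.5684 -0.3382  0.162 ]
100 [205 235 252] [ 0.5657 -0.3332  0.1617]
120 [ 49 148 252] [ 0.5629 -0.328   0.1614]
140 [ 47 147 252] [ 0.5599 -0.3226  0.1615]
160 [41 39 39] [ 0.5569 -0.3172  0.1626]
180 [44 41 41] [ 0.5538 -0.3115  0.1627]
200 [ 48 147 252] [ 0.5504 -0.3053  0.1613]
220 [254 254 254] [ 0.5473 -0.2995  0.1633]
240 [ 42 134 247] [ 0.5436 -0.2928  0.1619]
260 [ 43 133 247] [ 0.5399 -0.286   0.1618]
280 [ 43 133 247] [ 0.536  -0.279   0.1616]
```

View pics/w2.png

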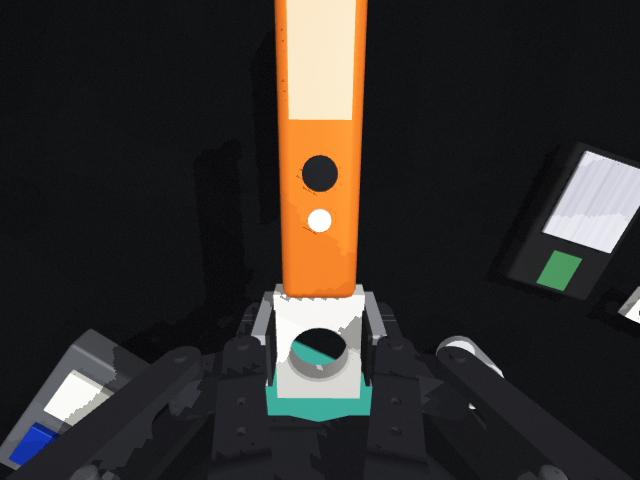

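The wrist view shows the probe held level and straight, with the body's rear edge at (321,297) and its top at z 0.1617. The foot's underside is therefore about 9 mm below the TCP.

```bash
python3 - <<'E'
from h import *
s=manip.get_state(); R0=R.from_euler('xyz',s['eef_rot'])
for u,v in((284,290),(356,290),(320,296),(277,20),(366,20)): print(R0.inv().apply(P('wrist',u,v,.1617)-s['tcp_pos']).round(4))
r=R0.inv().apply(P('wrist',320,296,.1617)-s['tcp_pos']); L=r[0]+.116; print('tip x in tool',L)
for n,t in(('w',np.array([.634,-.0176])),('b',np.array([.6475,.0588]))):
    y=-10; e=np.array([np.cos(np.radians(y)),np.sin(np.radians(y))])
    p=np.r_[t-L*e,.0093+.060]; print(n,p)
    if n=='w': st=go(p,pose(y))
    else: go(p,pose(y),2,st)
E
```

```text
[ 0.0225 -0.0143 -0.0282]
[ 0.0225  0.0125 -0.0282]
[ 0.02   -0.0009 -0.0282]
[ 0.1102 -0.0135 -0.0283]
[ 0.1101  0.0126 -0.0283]
tip x in tool 0.13600636364304503
w [0.50005988 0.00601726 0.0693    ]
rows 6 shift [-0.032, -0.0321, 0.0107] turn [-0.0002, -0.0, -0.1492] | world d [-0.0228  0.262  -0.0642] deg [ -0.1  -0.  -51.3]
b [0.51355988 0.08241726 0.0693    ]
rows 2 shift [0.0, -0.0388, -0.0] turn [0.0, 0.0, 0.0] | world d [0.0135 0.0764 0.    ] deg [0. 0. 0.]
```

Request:
play_rows(
  commands=[
    [[-0.032,-0.032,0.0107],[0,0,-0.149],0.02],
    [[-0.032,-0.032,0.0107],[0,0,-0.149],0.02],
    [[-0.032,-0.032,0.0107],[0,0,-0.149],0.02],
    [[-0.032,-0.032,0.0107],[0,0,-0.149],0.02],
    [[-0.032,-0.032,0.0107],[0,0,-0.149],0.02],
    [[-0.032,-0.032,0.0107],[0,0,-0.149],0.02],
    [[0,0,0],[0,0,0],0.02],
    [[0,0,0],[0,0,0],0.02],
  ],
)

```text
t: 4.58
tcp_pos: [0.4995, 0.0054, 0.0684]
eef_rot: [3.141, 0.001, -0.176]
contact_force: [0.3, 0.3, -2.0]
width: 0.406
grasp_force: 60.7
```

```bash
python3 - <<'E'
from h import *
s=manip.get_state(); R0=R.from_euler('xyz',s['eef_rot']); print(s['t'],s['tcp_pos'],np.degrees(s['eef_rot']),s['contact_force'])
a=snap('wrist');b=snap('top')
b=cv2.resize(b[140:220,280:400],(600,400),interpolation=cv2.INTER_CUBIC)
cv2.imwrite('pics/w3.png',np.vstack([a[:200,20:620],b]))
print('tip',s['tcp_pos']+R0.apply([.136,-.0009,.0093]))
E
```

```text
4.575 [0.49952656 0.00537136 0.06842093] [ 1.79954622e+02  7.88254230e-02 -1.00615871e+01] [ 0.30237721  0.28971532 -2.04441283]
tip [ 0.63357818 -0.01750758  0.05893313]
```

View pics/w3.png

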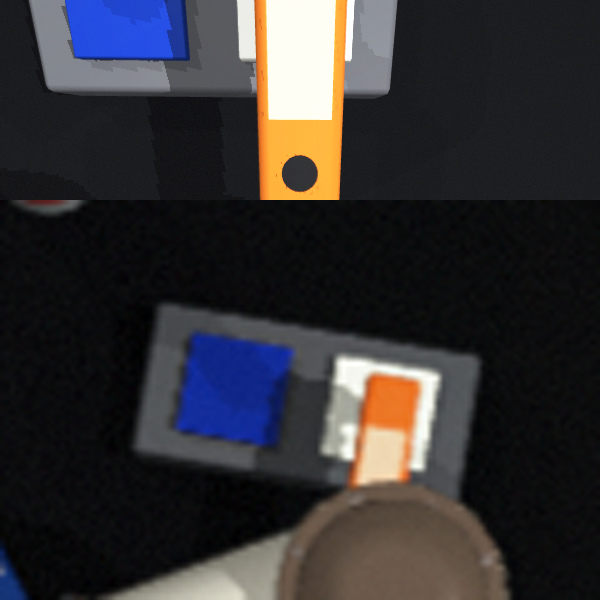

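The white tile's near corners are at wrist pixels (258,61) and (372,61), and the blue tile's are at (95,58) and (208,58). The body covers the middle of the white tile. I'll check the tip offset from these.

```bash
python3 - <<'E'
from h import *
for c in(((258,61),(372,61)),((95,58),(208,58))):
    l,r=[P('wrist',*q,.034) for q in c]; y=(l-r)[:2]; w=np.linalg.norm(y); y/=w; x=np.array([y[1],-y[0]])
    print('centre',(l+r)[:2]/2+.026*x,'w',w,'yaw x',np.degrees(np.arctan2(x[1],x[0])))
E
```

```text
centre [ 0.63298235 -0.01579202] w 0.05263999295230556 yaw x -10.18225927564622
centre [0.64751462 0.05809553] w 0.05203084850671964 yaw x -10.18209430986997
```

Request:
play_rows(
  commands=[
    [[0,-0.001,0.018],[0,0,0],0.02],
    [[0,0,0.005],[0,0,0],0.02],
    [[0,0,0.002],[0,0,0],0.02],
    [[0,0,0.001],[0,0,0],0.02],
    [[0,0,0],[0,0,0],0.02],
    [[0,0,0],[0,0,0],0.02],
  ],
)

```text
t: 5.42
tcp_pos: [0.5005, 0.0064, 0.0435]
eef_rot: [-3.141, -0.001, -0.176]
contact_force: [-0.4, 0.5, -1.0]
width: 0.403
grasp_force: 60.7
```

Request:
play_rows(
  commands=[
    [[0,0,0.001],[0,0,0],0.02],
    [[0,0,0.001],[0,0,0],0.02],
    [[0,0,0],[0,0,0],0.02],
    [[0,0,0],[0,0,0],0.02],
    [[0,0,0],[0,0,0],0.02],
  ],
)

```text
t: 6.05
tcp_pos: [0.5, 0.0064, 0.0412]
eef_rot: [-3.142, 0.0, -0.176]
contact_force: [-2.4, 1.2, 0.6]
width: 0.401
grasp_force: 61.0
```

Request:
play_rows(
  commands=[
    [[0,0,-0.015],[0,0,0],0.02],
    [[0,0,-0.01],[0,0,0],0.02],
    [[0,-0.0375,0],[0,0,0],0.02],
    [[0,-0.0375,0],[0,0,0],0.02],
    [[0,0,0],[0,0,0],0.02],
    [[0,0,0.017],[0,0,0],0.02],
    [[0,0,0.006],[0,0,0],0.02],
    [[0,0,0.001],[0,0,0],0.02],
    [[0,0,0.001],[0,0,0],0.02],
    [[0,0,0],[0,0,0],0.02],
    [[0,0,0],[0,0,0],0.02],
  ],
)

```text
t: 7.42
tcp_pos: [0.5134, 0.08, 0.0415]
eef_rot: [-3.141, -0.0, -0.176]
contact_force: [-0.9, -1.4, 0.3]
width: 0.409
grasp_force: 61.1
```

```bash
python3 - <<'E'
from h import *
s=manip.get_state(); R0=R.from_euler('xyz',s['eef_rot']); print(s['t'],s['tcp_pos'],np.degrees(s['eef_rot']),s['contact_force'],s['torque'])
print('tip',s['tcp_pos']+R0.apply([.136,-.0009,.0093]))
snap('wrist')
for v in (20,80,140,260): print(P('wrist',321,v).round(4))
E
```

```text
7.425 [0.51336564 0.079978   0.0414675 ] [-1.79987177e+02 -2.65462465e-02 -1.01059356e+01] [-0.85169893 -1.35776318  0.32425138] [-0.50502166  0.12440434 -0.14409254]
tip [0.64741811 0.05700159 0.03223072]
[0.6214 0.061  0.0704]
[0.6059 0.0637 0.0704]
[0.5887 0.0668 0.0689]
[0.548  0.074  0.0691]
```

Both touches registered, with the foot at 0.034 on each tile. Next is the mat, at about x 0.371–0.502 and y −0.149–0.071.

```bash
python3 - <<'E'
from h import *
s=manip.get_state(); st=(s['tcp_pos']+[0,0,.06],R.from_euler('xyz',s['eef_rot']))
st=go([.457,.017,.09],pose(-110),10,st)
E
```

```text
rows 10 shift [0.0022, 0.0094, 0.0011] turn [-0.0001, -0.0, 0.1744] | world d [-0.0564 -0.063  -0.0114] deg [-0.  -0.  99.9]
```

Request:
play_rows(
  commands=[
    [[0,0,-0.03],[0,0,0],0.02],
    [[0,0,-0.03],[0,0,0],0.02],
    [[0.0022,0.0094,0.001],[0,0,0.1744],0.02],
    [[0.0022,0.0094,0.001],[0,0,0.1744],0.02],
    [[0.0022,0.0094,0.001],[0,0,0.1744],0.02],
    [[0.0022,0.0094,0.001],[0,0,0.1744],0.02],
    [[0.0022,0.0094,0.001],[0,0,0.1744],0.02],
    [[0.0022,0.0094,0.001],[0,0,0.1744],0.02],
    [[0.0022,0.0094,0.001],[0,0,0.1744],0.02],
    [[0.0022,0.0094,0.001],[0,0,0.1744],0.02],
    [[0.0022,0.0094,0.001],[0,0,0.1744],0.02],
    [[0.0022,0.0094,0.001],[0,0,0.1744],0.02],
  ],
)

```text
t: 8.98
tcp_pos: [0.4568, 0.0172, 0.0911]
eef_rot: [-3.141, 0.001, -1.925]
contact_force: [-0.6, 0.6, -2.6]
width: 0.41
grasp_force: 60.8
```

```bash
python3 - <<'E'
from h import *
s=manip.get_state(); R0=R.from_euler('xyz',s['eef_rot']); print(s['t'],s['tcp_pos'],np.degrees(s['eef_rot']),s['contact_force'],s['joint_positions'])
cv2.imwrite('pics/w4.png',snap('wrist'))
for v in (20,80,140,260): print(P('wrist',321,v).round(4))
E
```

```text
8.975 [0.45675043 0.01718637 0.0910697 ] [-1.79944630e+02  6.66331569e-02 -1.10310990e+02] [-0.5644756   0.62585194 -2.57033208] [ 3.94635792e-01  2.67253296e-01 -5.81869147e-01 -2.93405633e-04
 -7.20174251e-01 -7.48909603e-01]
[ 0.4179 -0.0849  0.1174]
[ 0.4235 -0.0698  0.1179]
[ 0.4297 -0.0532  0.1171]
[ 0.4442 -0.0141  0.1178]
```

View pics/w4.png

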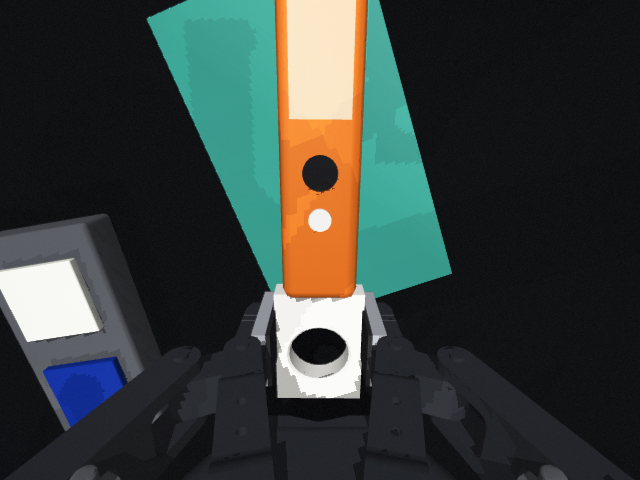

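The wrist view shows the probe level over the mat, with the mat's near-right corner at (451,273). It is ready to set down.

Request:
play_rows(
  commands=[
    [[0,0,0.03],[0,0,0],0.02],
    [[0,0,0.03],[0,0,0],0.02],
    [[0,0,0.011],[0,0,0],0.02],
    [[0,0,0.004],[0,0,0],0.02],
    [[0,0,0.0025],[0,0,0],0.02],
    [[0,0,0],[0,0,0],0.02],
    [[0,0,0],[0,0,0],0.02],
  ],
)

```text
t: 9.9
tcp_pos: [0.457, 0.0171, 0.0142]
eef_rot: [-3.14, 0.001, -1.92]
contact_force: [0.3, 0.3, -1.8]
width: 0.405
grasp_force: 60.8
```

Request:
play_rows(
  commands=[
    [[0,0,0.001],[0,0,0],0.02],
    [[0,0,0],[0,0,0],0.02],
    [[0,0,0],[0,0,0],0.06],
    [[0,0,0],[0,0,0],0.06],
    [[0,0,0],[0,0,0],0.06],
    [[0,0,0],[0,0,0],0.06],
    [[0,0,-0.02],[0,0,0],0.06],
    [[0,0,-0.04],[0,0,0],0.06],
    [[0,0,-0.04],[0,0,0],0.06],
    [[0,0,0],[0,0,0],0.06],
  ],
)

```text
t: 11.15
tcp_pos: [0.4587, 0.0177, 0.1156]
eef_rot: [-3.136, 0.005, -1.919]
contact_force: [-0.3, 0.6, 0.6]
width: 0.703
grasp_force: 0.0
```

```bash
cat >> h.py <<'E'
YS=25.8; h=np.array([np.cos(np.radians(YS)),np.sin(np.radians(YS)),0]); Z=np.array([0,0,1.])
lat=np.cross(Z,h)
pd=-np.cos(np.radians(50))*h+np.sin(np.radians(50))*Z   # peg dir
bd=-.5*h-np.sqrt(.75)*Z  # down along board
bn=-np.sqrt(.75)*h+.5*Z  # board normal
def hang(yaw=YS):
    x=bd; z=-bn; return R.from_matrix(np.c_[x,np.cross(z,x),z])
TIP=np.array([.5816,.253,.222])
E
python3 - <<'E'
from h import *
s=manip.get_state(); R0=R.from_euler('xyz',s['eef_rot']); print(s['t'],s['tcp_pos'],np.degrees(s['eef_rot']),s['contact_force'])
snap('wrist')
for u,v in((321,150),(310,200),(330,300)): print(P('wrist',u,v).round(4))
# look pose: tool in hang orientation, backed off
p=TIP-.065*pd+.09*bd+.16*bn
print(p); go(p,hang())
print((pd@bn),np.degrees(np.arccos(pd@bn)))
E
```

```text
11.15 [0.45869387 0.01767888 0.11563078] [-179.65553942    0.27682469 -109.96585555] [-0.25812078  0.60523627  0.61597485]
[ 0.4352 -0.0432  0.0413]
[ 0.4526 -0.0161  0.0399]
[4.708e-01 7.710e-02 2.000e-04]
[0.45395022 0.19129169 0.17426482]
rows 8 shift [-0.0198, 0.0132, -0.0001] turn [0.0502, -0.1237, 0.0873] | world d [-0.0032  0.174   0.0605] deg [ 23.  -56.7  40. ]
0.9396926207859084 19.999999999999993
```

Request:
play_rows(
  commands=[
    [[-0.0198,0.0132,0],[0.0502,-0.1237,0.0873],0.06],
    [[-0.0198,0.0132,0],[0.0502,-0.1237,0.0873],0.06],
    [[-0.0198,0.0132,0],[0.0502,-0.1237,0.0873],0.06],
    [[-0.0198,0.0132,0],[0.0502,-0.1237,0.0873],0.06],
    [[-0.0198,0.0132,0],[0.0502,-0.1237,0.0873],0.06],
    [[-0.0198,0.0132,0],[0.0502,-0.1237,0.0873],0.06],
    [[-0.0198,0.0132,0],[0.0502,-0.1237,0.0873],0.06],
    [[-0.0198,0.0132,0],[0.0502,-0.1237,0.0873],0.06],
    [[0,0,0],[0,0,0],0.06],
    [[0,0,0],[0,0,0],0.06],
  ],
)

```text
t: 12.45
tcp_pos: [0.435, 0.1458, 0.1318]
eef_rot: [-3.106, 0.832, -2.508]
contact_force: [0.5, 0.2, 0.0]
width: 0.705
grasp_force: 0.0
```

```bash
python3 - <<'E'
from h import *
s=manip.get_state(); R0=R.from_euler('xyz',s['eef_rot']); print(s['t'],s['tcp_pos'],s['joint_positions'],np.degrees((R0.inv()*hang()).as_rotvec()))
cv2.imwrite('pics/w5.png',snap('wrist')); print(px('wrist',TIP),px('wrist',TIP-.065*pd))
E
```

```text
12.45 [0.43502508 0.14583749 0.13177861] [ 0.24170326  0.05447084 -0.65349207 -1.33896959 -0.25893423  0.02940662] [  6.46569324 -12.20358561   6.42686015]
(np.float64(321.19639157393834), np.float64(462.94506730630496)) (np.float64(315.50391037505943), np.float64(397.02040164958953))
```

View pics/w5.png

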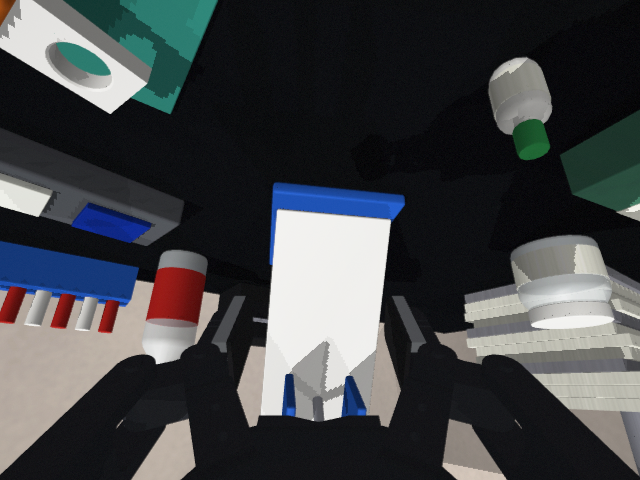

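The view is upside down: the stand's blue foot is at (338,200) at the top, the guards are at (290,390) and (353,390), and the peg is mostly hidden behind the gripper at (318,408). The wrist is near its singularity (j5 −0.26). I'll fit a kinematic model from the states seen so far to choose a workable grasp tilt.

```bash
cat > kin.py <<'E'
from h import *
from scipy.optimize import least_squares
D=[([-9.42430541e-01,3.85491306e-01,6.74535529e-03,-4.35e-04,-1.19398758,-2.58640389e-01],[.2256987,-.58226214,.23031721],[3.13961646,-1.046e-4,-2.77202765]),
([-0.16878956,0.43325674,-0.2787766,-0.00093444,-0.86286856,0.66909068],[0.5204603,-0.25058137,0.09990131],np.radians([179.840618,.177707,-61.3700029])),
([-1.77592691e-01,3.98106281e-01,-2.31925350e-01,-5.256e-04,-9.37187404e-01,6.79034331e-01],[.52380142,-.25623915,.13504503],np.radians([-179.825,-.10979,-61.28746])),
([3.94635792e-01,2.67253296e-01,-5.81869147e-01,-2.934e-04,-7.20174251e-01,-7.48909603e-01],[.45675043,.01718637,.0910697],np.radians([-179.9446,.0666,-110.311])),
([0.24170326,0.05447084,-0.65349207,-1.33896959,-0.25893423,0.02940662],[.43502508,.14583749,.13177861],[-3.106,.832,-2.508])]
Ry=lambda a:R.from_rotvec([0,a,0]); Rz=lambda a:R.from_rotvec([0,0,a]); Rx=lambda a:R.from_rotvec([a,0,0])
def fk(q,k,s4=1,s6=-1):
    a,z0,L1,L2,b,Lt,d=k
    A=Rz(q[0]); up=Ry(q[1]); F=A*Ry(q[1]-q[2]); W=F*Rx(s4*q[3])*Ry(-q[4])*Rx(s6*q[5])
    p=A.apply([a,-d,z0])+(A*up).apply([0,0,L1])+F.apply([L2,0,b])+W.apply([Lt,0,0])
    # tool z = W x-axis ; at j6=0 down: tool x yaw=j1-90
    return p, W*R.from_matrix(np.array([[0,0,1],[-1,0,0],[0,-1,0]]).astype(float))
def err(k,s4,s6):
    e=[]
    for q,p,r in D:
        P_,R_=fk(q,k,s4,s6); e+=list(P_-p)+list(.2*(R_.inv()*R.from_euler('xyz',r)).as_rotvec())
    return e
def fit():
    best=None
    for s4 in(1,-1):
        for s6 in(1,-1):
            f=least_squares(err,[0,.3,.35,.35,0.05,.25,.16],args=(s4,s6))
            if best is None or f.cost<best[0]: best=(f.cost,f.x,s4,s6,np.abs(f.fun).max())
    return best
lo=np.array([-3.14,-1.21,-1.07,-3.16,-2.99,-3.1]);hi=np.array([3.14,2.06,1.41,2.05,-.16,3.1])
def ik(p,Rt,B,q0):
    def e(q):
        P_,R_=fk(q,B[1],B[2],B[3]); return np.r_[P_-p,.2*(R_.inv()*Rt).as_rotvec()]
    f=least_squares(e,np.clip(q0,lo+.01,hi-.01),bounds=(lo,hi)); return f.x,np.linalg.norm(f.fun)
E
python3 - <<'E'
from kin import *
B=fit(); print(B)
root=TIP-.065*pd
for tilt in(0,10,20,25):
    t=np.radians(tilt); z=-bn*np.cos(t)+bd*np.sin(t); x=bd*np.cos(t)+bn*np.sin(t); Rt=R.from_matrix(np.c_[x,np.cross(z,x),z])
    for s in(.09,.06,.03):
        eye=root+s*pd; tcp=eye+.095*bd+.0187*z
        rs=[]
        for j4 in(0,-1.5,1.5,-3):
            for j6 in(-1.5,0,1.5):
                q,e=ik(tcp,Rt,B,[.6,.2,-.5,j4,-.4,j6])
                if e<1e-3 and not any(np.abs(q-r).max()<.1 for r in rs): rs.append(q)
        print(tilt,s,tcp.round(3),[r.round(2).tolist() for r in rs])
E
```

```text
(np.float64(0.011890641448656016), array([-0.0375016 ,  0.03894201,  0.56743402,  0.45685588,  0.00888083,
        0.18027199,  0.12928967]), -1, -1, np.float64(0.11484072376122319))
0 0.09 [0.539 0.232 0.15 ] []
0 0.06 [0.556 0.241 0.127] []
0 0.03 [0.574 0.249 0.104] []
10 0.09 [0.537 0.232 0.147] [[0.69, 0.26, -0.55, 2.05, -0.21, 2.5]]
10 0.06 [0.555 0.24  0.124] []
10 0.03 [0.572 0.248 0.101] []
20 0.09 [0.535 0.231 0.145] [[0.68, 0.26, -0.49, 0.82, -0.2, -2.56]]
20 0.06 [0.553 0.239 0.122] [[0.67, 0.32, -0.47, 0.97, -0.17, -2.71]]
20 0.03 [0.57  0.247 0.099] []
25 0.09 [0.534 0.23  0.144] [[0.67, 0.27, -0.46, 0.47, -0.28, -2.21]]
25 0.06 [0.551 0.238 0.121] [[0.66, 0.32, -0.44, 0.53, -0.24, -2.26]]
25 0.03 [0.569 0.247 0.098] [[0.65, 0.38, -0.41, 0.59, -0.21, -2.32]]
```

```bash
sed -i 's/p=A.apply(\[a,-d,z0\])/p=A.apply([a,0,z0])/; s/F.apply(\[L2,0,b\])/F.apply([L2,0,b])+(F*Rx(s4*q[3])).apply([0,-d,0])/' kin.py
cat > t.py <<'E'
from kin import *
B=fit(); print(B)
root=TIP-.065*pd
for tilt in(-10,0,10,20,25):
    t=np.radians(tilt); z=-bn*np.cos(t)+bd*np.sin(t); x=bd*np.cos(t)+bn*np.sin(t); Rt=R.from_matrix(np.c_[x,np.cross(z,x),z])
    for s in(.09,.06,.03):
        eye=root+s*pd; tcp=eye+.095*bd+.0187*z
        rs=[]
        for j4 in(0,-1.5,1.5,-3):
            for j6 in(-1.5,0,1.5):
                q,e=ik(tcp,Rt,B,[.6,.2,-.5,j4,-.4,j6])
                if e<1e-3 and not any(np.abs(q-r).max()<.1 for r in rs): rs.append(q)
        print(tilt,s,tcp.round(3),[r.round(2).tolist() for r in rs])
E
python3 t.py
```

```text
(np.float64(3.962872935883e-09), array([ 4.35961247e-08,  1.60599961e-01,  5.64900016e-01,  4.21799955e-01,
       -2.20222811e-08,  2.97699989e-01,  1.59799992e-01]), -1, -1, np.float64(8.882863833990704e-05))
-10 0.09 [0.54  0.233 0.152] [[-0.06, 0.4, -0.81, -2.52, -0.91, 1.35]]
-10 0.06 [0.558 0.241 0.13 ] [[-0.05, 0.48, -0.8, -2.57, -0.97, 1.41]]
-10 0.03 [0.575 0.25  0.107] [[-0.03, 0.57, -0.78, -2.61, -1.02, 1.45]]
0 0.09 [0.539 0.232 0.15 ] [[0.03, 0.27, -0.66, -2.33, -0.5, 1.04]]
0 0.06 [0.556 0.241 0.127] [[0.02, 0.36, -0.67, -2.43, -0.58, 1.17]]
0 0.03 [0.574 0.249 0.104] [[0.03, 0.44, -0.66, -2.5, -0.64, 1.25]]
10 0.09 [0.537 0.232 0.147] []
10 0.06 [0.555 0.24  0.124] []
10 0.03 [0.572 0.248 0.101] [[0.25, 0.34, -0.42, -1.91, -0.16, 0.47]]
20 0.09 [0.535 0.231 0.145] []
20 0.06 [0.553 0.239 0.122] []
20 0.03 [0.57  0.247 0.099] []
25 0.09 [0.534 0.23  0.144] []
25 0.06 [0.551 0.238 0.121] []
25 0.03 [0.569 0.247 0.098] []
```

The corrected model fits to under 0.1 mm. Hanging with the tool square to the board is reachable with j4 ≈ −2.4. I'll plan the transfers through joint space, away from the singularity, and print them as rows.

```bash
cat >> kin.py <<'E'
B=fit()
def path(q0,q1,n):
    out=[]; P0=fk(q0,*B[1:4])
    for i in range(1,n+1):
        Q=fk(np.array(q0)+(np.array(q1)-q0)*i/n,*B[1:4])
        sh=P0[1].inv().apply(Q[0]-P0[0]); w=(P0[1].inv()*Q[1]).as_rotvec()
        sh,w=sh.round(4),w.round(4); print([sh.tolist(),w.tolist()],Q[0].round(3),np.linalg.norm(w).round(3))
        P0=(P0[0]+P0[1].apply(sh),P0[1]*R.from_rotvec(w))
    return Q
E
python3 - <<'E'
from kin import *
q=manip.get_state()['joint_positions']
g=np.array([.4272,-.0646,.09]); q1,e=ik(g,pose(-110),B,[.25,.3,-.6,0,-.7,-.7]); print(q1.round(3),e)
path(q,q1,9)
E
```

```text
[ 0.229  0.232 -0.639 -0.    -0.7   -0.578] 6.42547030373751e-15
[[0.018, -0.0095, -0.0012], [-0.053, 0.0585, -0.0695]] [0.43  0.131 0.12 ] 0.105
[[0.0192, -0.0099, -0.0023], [-0.0511, 0.068, -0.0667]] [0.425 0.113 0.108] 0.108
[[0.0201, -0.0106, -0.0033], [-0.0481, 0.0769, -0.0639]] [0.42  0.093 0.098] 0.111
[[0.021, -0.0113, -0.0044], [-0.0439, 0.0852, -0.0609]] [0.416 0.07  0.09 ] 0.114
[[0.0216, -0.0124, -0.0053], [-0.0388, 0.0929, -0.0581]] [0.414 0.046 0.084] 0.116
[[0.0221, -0.0136, -0.0062], [-0.0325, 0.0997, -0.0551]] [0.413 0.019 0.081] 0.118
[[0.0222, -0.0149, -0.007], [-0.0255, 0.1058, -0.0521]] [ 0.415 -0.008  0.081] 0.121
[[0.0223, -0.0165, -0.0078], [-0.0174, 0.111, -0.0493]] [ 0.419 -0.037  0.084] 0.123
[[0.0221, -0.018, -0.0087], [-0.0085, 0.1151, -0.0464]] [ 0.427 -0.065  0.09 ] 0.124
```

Request:
play_rows(
  commands=[
    [[0.018,-0.0095,-0.0012],[-0.053,0.0585,-0.0695],0.06],
    [[0.0192,-0.0099,-0.0023],[-0.0511,0.068,-0.0667],0.06],
    [[0.0201,-0.0106,-0.0033],[-0.0481,0.0769,-0.0639],0.06],
    [[0.021,-0.0113,-0.0044],[-0.0439,0.0852,-0.0609],0.06],
    [[0.0216,-0.0124,-0.0053],[-0.0388,0.0929,-0.0581],0.06],
    [[0.0221,-0.0136,-0.0062],[-0.0325,0.0997,-0.0551],0.06],
    [[0.0222,-0.0149,-0.007],[-0.0255,0.1058,-0.0521],0.06],
    [[0.0223,-0.0165,-0.0078],[-0.0174,0.111,-0.0493],0.06],
    [[0.0221,-0.018,-0.0087],[-0.0085,0.1151,-0.0464],0.06],
    [[0,0,0],[0,0,0],0.06],
    [[0,0,0],[0,0,0],0.06],
  ],
)

```text
t: 13.88
tcp_pos: [0.4267, -0.0633, 0.0899]
eef_rot: [3.141, 0.003, -1.921]
contact_force: [-1.0, -0.2, -0.7]
width: 0.704
grasp_force: 0.0
```

```bash
python3 - <<'E'
from h import *
s=manip.get_state(); R0=R.from_euler('xyz',s['eef_rot']); print(s['t'],s['tcp_pos'],np.degrees(s['eef_rot']),s['joint_positions'])
im=snap('wrist')
m=cv2.inRange(cv2.cvtColor(im,cv2.COLOR_BGR2HSV),(5,130,80),(25,255,255))
for v in(200,240,270,290):
    u=np.where(m[v])[0]; print(v,u.min(),u.max(),[R0.inv().apply(P('wrist',k,v,.040)-s['tcp_pos']).round(4) for k in(u.min(),u.max())] )
go([.4272,-.0646,.012],pose(-110),3)
E
```

```text
13.875 [ 0.42668225 -0.06333844  0.08986187] [ 179.99250732    0.18438288 -110.08194004] [ 0.23007893  0.23074441 -0.63973933 -0.00429502 -0.69866133 -0.57728826]
200 294 341 [array([ 0.0397, -0.0138,  0.0497]), array([0.0396, 0.0129, 0.0497])]
240 295 340 [array([ 0.0157, -0.0138,  0.0498]), array([0.0157, 0.0127, 0.0498])]
270 296 339 [array([-0.0035, -0.0136,  0.0499]), array([-0.0036,  0.0125,  0.0499])]
290 296 339 [array([-0.017 , -0.014 ,  0.0499]), array([-0.017 ,  0.0127,  0.0499])]
rows 3 shift [0.0003, -0.0003, 0.026] turn [-0.0, 0.0011, -0.0005] | world d [ 0.0005 -0.0011 -0.078 ] deg [-0.   0.2 -0.1]
```

Request:
play_rows(
  commands=[
    [[0,0,0.026],[0,0.001,0],0.06],
    [[0,0,0.026],[0,0.001,0],0.06],
    [[0,0,0.026],[0,0.001,0],0.06],
    [[0,0,0],[0,0,0],0.015],
    [[0,0,0],[0,0,0],0.015],
    [[0,0,0],[0,0,0],0.015],
    [[0,0,0],[0,0,0],0.015],
    [[0,0,0],[0,0,0],0.015],
    [[0,0,-0.03],[0,0,0],0.015],
    [[0,0,-0.03],[0,0,0],0.015],
    [[0,0,-0.04],[0,0,0],0.015],
    [[0,0,0],[0,0,0],0.015],
  ],
)

```text
t: 15.42
tcp_pos: [0.4291, -0.0637, 0.1148]
eef_rot: [-3.135, 0.003, -1.921]
contact_force: [0.5, -0.9, -1.9]
width: 0.318
grasp_force: 59.9
```

```bash
python3 - <<'E'
from kin import *
s=manip.get_state(); R0=R.from_euler('xyz',s['eef_rot']); print(s['t'],s['tcp_pos'],s['contact_force'],s['width'])
im=snap('wrist'); f=np.load('wrist.npz')
for v in(20,100,160,200,240): print(v,im[v,320],R0.inv().apply(P('wrist',320,v)-s['tcp_pos']).round(4))
cv2.imwrite('pics/w6.png',im)
q=s['joint_positions']; root=TIP-.065*pd
eye=root+.10*pd; tcp=eye+.095*bd+.004*bd+.0187*hang().as_matrix()[:,2]
q1,e=ik(tcp,hang(),B,[.03,.27,-.66,-2.33,-.5,1.04]); print(q1.round(3),e,tcp)
path(q,q1,14)
E
```

```text
15.425 [ 0.42914062 -0.06370214  0.11478907] [ 0.4764459  -0.87320127 -1.9268584 ] 0.3176811101145835
20 [39 34 33] [0.1447 0.0013 0.1143]
100 [40 37 35] [0.0965 0.0013 0.1142]
160 [239 248 112] [0.0561 0.0013 0.1104]
200 [ 71 207 255] [ 0.0555  0.0006 -0.0259]
240 [ 64 189 255] [ 0.0414  0.0006 -0.0271]
[ 0.031  0.246 -0.664 -2.305 -0.495  1.017] 3.0789206219430103e-09 [0.53135961 0.22871285 0.15372504]
[[-0.0161, 0.0295, 0.0188], [-0.0457, -0.1029, 0.0208]] [ 0.407 -0.038  0.096] 0.114
[[-0.0186, 0.0263, 0.0177], [-0.0307, -0.1051, 0.0236]] [ 0.389 -0.01   0.081] 0.112
[[-0.0208, 0.0227, 0.0166], [-0.0158, -0.1056, 0.0261]] [0.377 0.021 0.071] 0.11
[[-0.0226, 0.0192, 0.0157], [-0.0012, -0.1043, 0.0283]] [0.369 0.053 0.065] 0.108
[[-0.0242, 0.0154, 0.0148], [0.0129, -0.1011, 0.0304]] [0.366 0.085 0.063] 0.106
[[-0.0255, 0.0115, 0.014], [0.0261, -0.0965, 0.032]] [0.369 0.116 0.064] 0.105
[[-0.0263, 0.0076, 0.0132], [0.0384, -0.0903, 0.0336]] [0.377 0.145 0.069] 0.104
[[-0.0268, 0.0037, 0.0126], [0.0496, -0.0829, 0.0349]] [0.39  0.171 0.077] 0.103
[[-0.027, -0.0002, 0.012], [0.0595, -0.0744, 0.0361]] [0.407 0.193 0.087] 0.102
[[-0.0268, -0.004, 0.0118], [0.0679, -0.0651, 0.0371]] [0.427 0.211 0.099] 0.101
[[-0.0264, -0.0076, 0.0114], [0.0748, -0.055, 0.0379]] [0.451 0.224 0.112] 0.1
[[-0.0256, -0.0112, 0.0113], [0.0803, -0.0445, 0.0388]] [0.477 0.231 0.126] 0.1
[[-0.0245, -0.0144, 0.0111], [0.0843, -0.0338, 0.0396]] [0.504 0.233 0.14 ] 0.099
[[-0.0232, -0.0175, 0.0113], [0.0866, -0.0231, 0.0404]] [0.531 0.229 0.154] 0.098
```

View pics/w6.png

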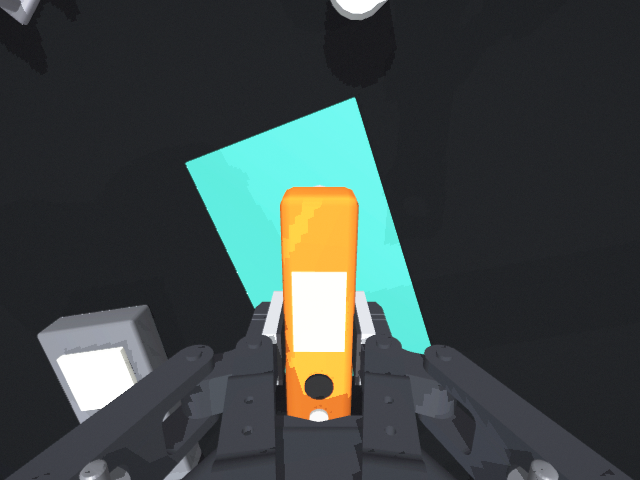

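The wrist view shows the probe gripped straight by its body, with its front end at v≈188 and its middle at u≈319. That puts the eye at tool x −95 mm, z −16 mm. I'll lift higher before the arc so the probe clears the dropper.

```bash
python3 - <<'E'
from kin import *
s=manip.get_state(); R0=R.from_euler('xyz',s['eef_rot']); q=s['joint_positions']; root=TIP-.065*pd
for u,v in((264,292),(207,303)): print('dropper/carton',P('top',u,v).round(3))
qa,e=ik(s['tcp_pos']+[0,0,.11],R0,B,q); print(qa.round(3),e)
eo=np.array([-.0953,0.0005,-.0161])
eye=root+.12*pd+.003*bd; tcp=eye-hang().apply(eo)
q1,e=ik(tcp,hang(),B,[.03,.27,-.66,-2.33,-.5,1.04]); print(q1.round(3),e,tcp)
n=14
for i in range(0,n+1,2):
    p,r=fk(qa+(q1-qa)*i/n,*B[1:4]); print('eye',(p+r.apply(eo)).round(3),'foot',(p+r.apply([.05,0,.01])).round(3),'cam',(p+r.apply([.09,0,-.14])).round(3))
path(qa,q1,n)
E
```

```text
dropper/carton [0.374 0.171 0.461]
dropper/carton [0.333 0.365 0.034]
[ 2.310e-01  5.600e-02 -4.490e-01  1.000e-03 -1.063e+00 -5.820e-01] 3.19717291401205e-11
[ 0.053  0.177 -0.646 -2.202 -0.428  0.884] 5.389252435353269e-12 [0.51829084 0.2218398  0.17095215]
eye [0.46  0.026 0.239] foot [ 0.41  -0.111  0.213] cam [ 0.396 -0.148  0.363]
eye [0.433 0.089 0.214] foot [ 0.386 -0.037  0.152] cam [ 0.371 -0.113  0.286]
eye [0.422 0.147 0.209] foot [0.376 0.042 0.116] cam [ 0.349 -0.063  0.228]
eye [0.427 0.195 0.216] foot [0.383 0.113 0.101] cam [ 0.336 -0.007  0.188]
eye [0.445 0.229 0.23 ] foot [0.404 0.169 0.101] cam [0.332 0.047 0.166]
eye [0.474 0.247 0.245] foot [0.436 0.204 0.109] cam [0.339 0.093 0.157]
eye [0.51  0.25  0.256] foot [0.471 0.219 0.117] cam [0.352 0.128 0.158]
eye [0.548 0.237 0.262] foot [0.504 0.215 0.123] cam [0.369 0.149 0.163]
[[-0.0274, 0.025, 0.0274], [-0.0478, -0.128, -0.0107]] [ 0.414 -0.03   0.196] 0.137
[[-0.0271, 0.0211, 0.026], [-0.0297, -0.1278, -0.0021]] [0.403 0.006 0.174] 0.131
[[-0.0264, 0.0173, 0.0242], [-0.0117, -0.1253, 0.0061]] [0.395 0.042 0.1
[... 199 characters left out ...]
 [0.0377, -0.1035, 0.026]] [0.398 0.14  0.142] 0.113
[[-0.0215, 0.0031, 0.0172], [0.0513, -0.0923, 0.0312]] [0.406 0.167 0.143] 0.11
[[-0.0198, -0.0001, 0.0155], [0.0631, -0.0796, 0.0357]] [0.418 0.189 0.146] 0.108
[[-0.0178, -0.0031, 0.014], [0.0728, -0.0657, 0.0396]] [0.432 0.206 0.151] 0.106
[[-0.0159, -0.0058, 0.0126], [0.0802, -0.0511, 0.0429]] [0.449 0.218 0.156] 0.104
[[-0.0137, -0.0081, 0.0115], [0.0854, -0.0361, 0.0456]] [0.466 0.226 0.161] 0.103
[[-0.0115, -0.0102, 0.0105], [0.0883, -0.021, 0.0481]] [0.484 0.229 0.166] 0.103
[[-0.0094, -0.012, 0.0097], [0.0888, -0.0063, 0.05]] [0.502 0.227 0.169] 0.102
[[-0.0073, -0.0133, 0.0091], [0.0873, 0.0078, 0.0517]] [0.518 0.222 0.171] 0.102
```

Request:
play_rows(
  commands=[
    [[0,0,-0.055],[0,0,0],0.015],
    [[0,0,-0.055],[0,0,0],0.015],
    [[-0.0274,0.025,0.0274],[-0.0478,-0.128,-0.0107],0.015],
    [[-0.0271,0.0211,0.026],[-0.0297,-0.1278,-0.0021],0.015],
    [[-0.0264,0.0173,0.0242],[-0.0117,-0.1253,0.0061],0.015],
    [[-0.0256,0.0136,0.0225],[0.0059,-0.1202,0.0135],0.015],
    [[-0.0244,0.0099,0.0207],[0.0223,-0.1129,0.0201],0.015],
    [[-0.0231,0.0064,0.0189],[0.0377,-0.1035,0.026],0.015],
    [[-0.0215,0.0031,0.0172],[0.0513,-0.0923,0.0312],0.015],
    [[-0.0198,-0.0001,0.0155],[0.0631,-0.0796,0.0357],0.015],
    [[0,0,0],[0,0,0],0.015],
  ],
)

```text
t: 16.85
tcp_pos: [0.4157, 0.1881, 0.1427]
eef_rot: [3.081, 0.871, -2.166]
contact_force: [-0.1, -1.1, -2.7]
width: 0.313
grasp_force: 60.3
```

```bash
cat > nx.py <<'E'
from kin import *
import sys
S=float(sys.argv[1]); n=int(sys.argv[2]); dn=float(sys.argv[3]) if len(sys.argv)>3 else .003
s=manip.get_state(); q=s['joint_positions']; root=TIP-.065*pd; R0=R.from_euler('xyz',s['eef_rot'])
eo=np.array([-.0953,0.0005,-.0161]); e0=s['tcp_pos']+R0.apply(eo)-root
print(s['t'],s['tcp_pos'],q.round(3),'F',s['contact_force'],'eye: along peg',e0@pd,'lat',e0@lat,'perp down',e0@np.cross(lat,pd))
eye=root+S*pd+dn*bd; tcp=eye-hang().apply(eo)
q1,e=ik(tcp,hang(),B,[.03,.27,-.66,-2.33,-.5,1.04]); print(q1.round(3),e)
path(q,q1,n)
E
python3 nx.py .12 6
```

```text
16.85 [0.41568792 0.18813145 0.14274671] [ 0.13   0.129 -0.566 -1.257 -0.699  0.254] F [-0.1225768  -1.09678332 -2.74703156] eye: along peg 0.15481472992500644 lat 0.03797115889485484 perp down -0.1007687196669925
[ 0.053  0.177 -0.646 -2.202 -0.428  0.884] 5.389252435353269e-12
[[-0.0185, -0.0032, 0.0138], [0.073, -0.0669, 0.0389]] [0.43  0.206 0.148] 0.106
[[-0.0166, -0.0059, 0.0125], [0.0805, -0.0523, 0.0421]] [0.447 0.218 0.154] 0.105
[[-0.0144, -0.0083, 0.0114], [0.0856, -0.0374, 0.045]] [0.465 0.226 0.159] 0.104
[[-0.0123, -0.0104, 0.0104], [0.0885, -0.0224, 0.0473]] [0.483 0.228 0.164] 0.103
[[-0.0102, -0.0121, 0.0097], [0.0891, -0.0077, 0.0494]] [0.501 0.227 0.168] 0.102
[[-0.0081, -0.0135, 0.0091], [0.0875, 0.0063, 0.0512]] [0.518 0.222 0.171] 0.102
```

Request:
play_rows(
  commands=[
    [[-0.0185,-0.0032,0.0138],[0.073,-0.0669,0.0389],0.015],
    [[-0.0166,-0.0059,0.0125],[0.0805,-0.0523,0.0421],0.015],
    [[-0.0144,-0.0083,0.0114],[0.0856,-0.0374,0.045],0.015],
    [[-0.0123,-0.0104,0.0104],[0.0885,-0.0224,0.0473],0.015],
    [[-0.0102,-0.0121,0.0097],[0.0891,-0.0077,0.0494],0.015],
    [[-0.0081,-0.0135,0.0091],[0.0875,0.0063,0.0512],0.015],
    [[0,0,0],[0,0,0],0.015],
    [[0,0,0],[0,0,0],0.015],
  ],
)

```text
t: 17.85
tcp_pos: [0.5187, 0.2223, 0.1728]
eef_rot: [-3.137, 1.051, -2.684]
contact_force: [0.3, -0.8, -1.5]
width: 0.317
grasp_force: 60.3
```

```bash
python3 nx.py .085 3; python3 - <<'E'
from h import *
a=snap('top'); b=snap('scene')
a=cv2.resize(a[130:250,190:310],(400,400),interpolation=cv2.INTER_CUBIC); b=cv2.resize(b[150:270,320:440],(400,400),interpolation=cv2.INTER_CUBIC)
cv2.imwrite('pics/w7.png',np.hstack([a,b]))
E
```

```text
17.85 [0.51870776 0.22225677 0.17281955] [ 0.054  0.174 -0.643 -2.195 -0.428  0.879] F [ 0.31164351 -0.82793449 -1.46206362] eye: along peg 0.12033652715867364 lat 0.0005083253111001326 perp down -0.0013599719615280178
[ 0.023  0.284 -0.671 -2.35  -0.528  1.076] 3.4051756578880153e-09
[[0.0049, 0.0015, 0.0111], [-0.003, 0.0022, 0.0016]] [0.525 0.227 0.163] 0.004
[[0.0046, -0.0001, 0.0111], [0.0007, 0.001, 0.0013]] [0.531 0.23  0.154] 0.002
[[0.0044, -0.0017, 0.0111], [0.0046, 0.0002, 0.0008]] [0.539 0.232 0.144] 0.005
```

View pics/w7.png

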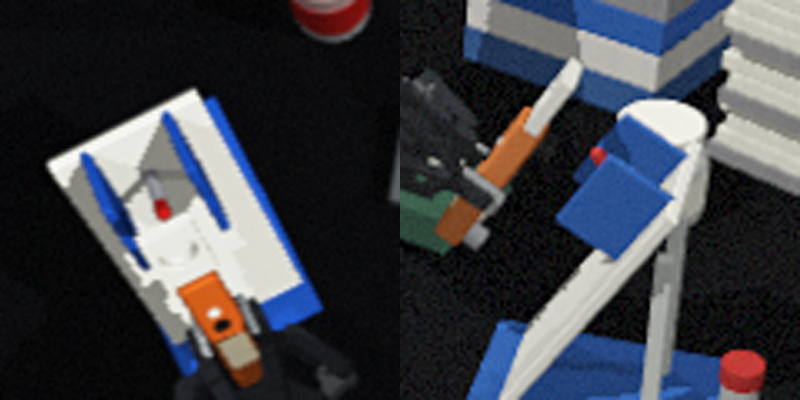

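The top crop shows the eye hole at about (180,250), in line with the red tip at (163,208). In the scene crop the plate is parallel to the board. I'll check the prediction against these pixels.

```bash
python3 - <<'E'
from h import *
s=manip.get_state(); R0=R.from_euler('xyz',s['eef_rot']); e=s['tcp_pos']+R0.apply([-.0953,.0005,-.0161])
for n,o,c in(('top',(190,130),0),('scene',(320,150),400)):
    for p in(e,e+bn*.005,TIP): u,v=px(n,p); print(n,(u-o[0])*10/3+c,(v-o[1])*10/3)
E
python3 nx.py .06 5 .004
```

```text
top 176.688284308835 251.05016369405084
top 179.06694044478664 256.63759365865474
top 163.38711442813442 210.0665506746636
scene 551.4865256469574 94.19039278497242
scene 545.8260232819409 90.24857544200454
scene 596.5075321386636 152.53511005934834
17.95 [0.5191056  0.22244608 0.173472  ] [ 0.055  0.173 -0.643 -2.197 -0.428  0.88 ] F [-0.41572677  0.21610069 -2.25486951] eye: along peg 0.12066224025524787 lat 0.0004677226531915114 perp down -0.0006652718517324961
[ 0.016  0.359 -0.68  -2.431 -0.594  1.18 ] 1.17073597008983e-15
[[0.0051, 0.0026, 0.0114], [-0.0064, 0.0026, 0.0015]] [0.525 0.228 0.163] 0.007
[[0.0048, 0.0012, 0.0114], [-0.0031, 0.0015, 0.0012]] [0.531 0.232 0.154] 0.004
[[0.0047, -0.0001, 0.0113], [0.0003, 0.0006, 0.0008]] [0.538 0.236 0.144] 0.001
[[0.0047, -0.0015, 0.0113], [0.0037, 0.0001, 0.0003]] [0.545 0.238 0.134] 0.004
[[0.005, -0.0028, 0.0113], [0.0072, -0.0001, -0.0006]] [0.553 0.238 0.124] 0.007
```

Request:
play_rows(
  commands=[
    [[0.0051,0.0026,0.0114],[-0.0064,0.0026,0.0015],0.015],
    [[0.0048,0.0012,0.0114],[-0.0031,0.0015,0.0012],0.015],
    [[0.0047,-0.0001,0.0113],[0,0,0],0.015],
    [[0.0047,-0.0015,0.0113],[0.0037,0,0],0.015],
    [[0.005,-0.0028,0.0113],[0.0072,0,0],0.015],
    [[0,0,0],[0,0,0],0.015],
    [[0,0,0],[0,0,0],0.015],
  ],
)

```text
t: 18.82
tcp_pos: [0.553, 0.2385, 0.1249]
eef_rot: [3.141, 1.049, -2.692]
contact_force: [-0.0, -0.0, -1.8]
width: 0.317
grasp_force: 60.4
```

```bash
python3 nx.py .031 5 .005; python3 - <<'E'
from h import *
a=snap('top'); b=snap('scene')
a=cv2.resize(a[130:250,190:310],(400,400),interpolation=cv2.INTER_CUBIC); b=cv2.resize(b[150:270,320:440],(400,400),interpolation=cv2.INTER_CUBIC)
cv2.imwrite('pics/w8.png',np.hstack([a,b]))
E
```

```text
18.825 [0.55296535 0.23853222 0.12491958] [ 0.016  0.358 -0.68  -2.432 -0.594  1.179] F [-0.03414344 -0.00599347 -1.83735968] eye: along peg 0.05913011131030093 lat -7.997217419574141e-05 perp down -0.003016901738747432
[ 0.017  0.442 -0.68  -2.504 -0.658  1.268] 1.5629006451153277e-09
[[0.0022, 0.0003, 0.0055], [-0.0008, 0.0004, 0.0002]] [0.556 0.24  0.12 ] 0.001
[[0.0023, 0.0001, 0.0054], [-0.0005, 0.0003, 0.0]] [0.559 0.242 0.116] 0.001
[[0.0023, -0.0, 0.0055], [-0.0, 0.0004, 0.0]] [0.563 0.244 0.111] 0.0
[[0.0025, -0.0001, 0.0054], [0.0003, 0.0003, -0.0001]] [0.566 0.245 0.106] 0.0
[[0.0025, -0.0003, 0.0055], [0.0008, 0.0005, -0.0003]] [0.569 0.246 0.101] 0.001
```

View pics/w8.png

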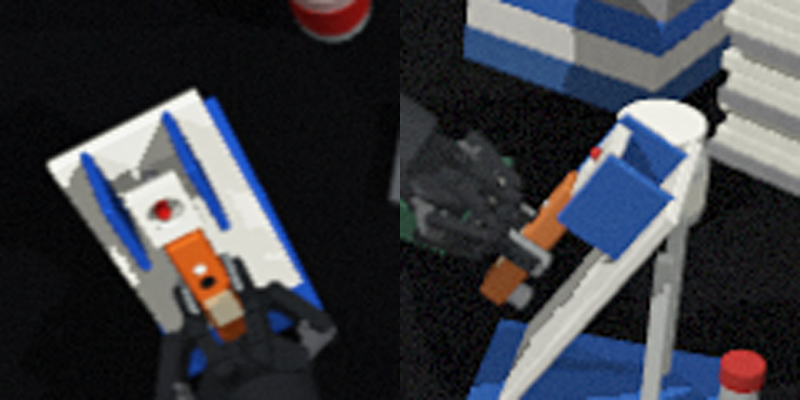

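The red tip shows inside the eye hole at (163,210) and the force is near zero, so the peg is threaded. I'll carry on down the peg.

Request:
play_rows(
  commands=[
    [[0.0022,0,0.0055],[0,0,0],0.015],
    [[0.0023,0,0.0055],[0,0,0],0.015],
    [[0.0023,0,0.0055],[0,0,0],0.015],
    [[0.0025,0,0.0054],[0,0,0],0.015],
    [[0.0025,0,0.0055],[0,0,0],0.015],
    [[0,0,0],[0,0,0],0.015],
    [[0,0,0],[0,0,0],0.015],
  ],
)

```text
t: 19.8
tcp_pos: [0.568, 0.2457, 0.1026]
eef_rot: [3.141, 1.053, -2.693]
contact_force: [-14.6, -12.6, 14.9]
width: 0.318
grasp_force: 63.7
```

```bash
python3 nx.py .028 2 .007
```

```text
19.8 [0.5680493  0.24568195 0.10256647] [ 0.014  0.441 -0.685 -2.507 -0.666  1.272] F [-14.64883838 -12.57006911  14.94364937] eye: along peg 0.03156658559565401 lat -0.0002448646214884721 perp down -0.004763813471802274
[ 0.015  0.455 -0.684 -2.514 -0.671  1.283] 3.597811084892778e-09
[[0.0019, 0.0001, 0.0022], [-0.0004, 0.0027, -0.0003]] [0.569 0.246 0.1  ] 0.003
[[0.0019, 0.0001, 0.0023], [-0.0004, 0.0026, -0.0004]] [0.57  0.247 0.097] 0.003
```

The probe's feet are pressing on the board with about 24 N. I'll ease off, let go and draw back.

Request:
play_rows(
  commands=[
    [[0.001,0,-0.0015],[0,0,0],0.015],
    [[0,0,0],[0,0,0],0.015],
    [[0,0,0],[0,0,0],0.06],
    [[0,0,0],[0,0,0],0.06],
    [[0,0,0],[0,0,0],0.06],
    [[0,0,0],[0,0,0],0.06],
    [[0,0,-0.02],[0,0,0],0.06],
    [[0,0,-0.03],[0,0,0],0.06],
    [[0,0,-0.03],[0,0,0],0.06],
    [[0,0,-0.03],[0,0,0],0.06],
    [[0,0,0],[0,0,0],0.06],
    [[0,0,0],[0,0,0],0.06],
  ],
)

```text
t: 21.3
tcp_pos: [0.4823, 0.2042, 0.1557]
eef_rot: [3.141, 1.05, -2.694]
contact_force: [0.6, -0.5, -0.1]
width: 0.704
grasp_force: 0.0
```

```bash
python3 - <<'E'
from h import *
s=manip.get_state(); print(s['t'],s['tcp_pos'],s['contact_force'],s['width'])
a=snap('top'); b=snap('scene')
a=cv2.resize(a[130:250,190:310],(400,400),interpolation=cv2.INTER_CUBIC); b=cv2.resize(b[150:270,320:440],(400,400),interpolation=cv2.INTER_CUBIC)
cv2.imwrite('pics/w9.png',np.hstack([a,b]))
E
```

```text
21.3 [0.48234361 0.20416787 0.15574774] [ 0.58063594 -0.45548386 -0.08500171] 0.7037191515436845
```

View pics/w9.png

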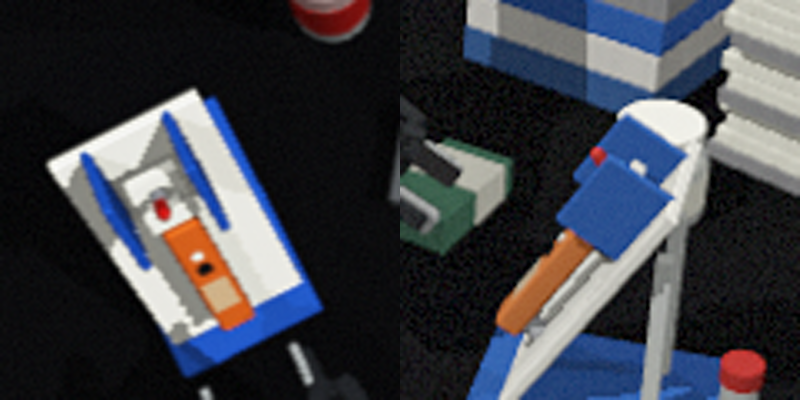

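The probe hangs with its eye down the peg, the tip standing out at (163,208). Its body lies along the board with the foot resting on it, and the robot is clear.

```bash
python3 -c "
from cell import manip
print(manip.job_done())"
```

```text
the job is handed in; nothing more can be done
None
```

The probe touched the white tile and then the blue one. I set it down flat on the mat, took it again by its body and hung it by its eye well down the peg, against the board; the job was handed in at about 21 s and returned no verdict.

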